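# Level the organiser's sprung lid with its push-and-turn knob

### The job

The sprung lid of the organiser box in the drawer has popped up and does not sit level. First grip the knob on the lid and press it down until its foot stands firmly on the support inside the box, then turn the knob, keeping it pressed, until the bubble sits centred between the two dark lines of the vial. Finish holding: stay gripping the knob and pressing it down with the bubble centred, and do not disturb the drives lying around the box.

Things in the scene. Friction and masses are not known exactly. Their poses are not given: they have to be found in the camera images.
- organiser: Grey plastic organiser box, fixed in the drawer, 180 (x) x 130 (y) x 50 mm high. Origin: centre of its underside; its -x side (the knob side) faces roughly to the robot, z is up. A grey lid, 180 x 130 x 5 mm, covers it; level, the lid's top is 60 mm above the underside.
- lid (a joint): Tilt of the lid in rad about its hinge (along the box's y axis at x = +85 mm, 57.5 mm above the underside): 0 level, + knob end up. A spring pops it up to 0.07, the knob 10 mm above level. Pressing it takes 2 to 3 N until the foot stops solid (a push of 10 to 15 N holds it firmly) on a support of hidden height, 7 to 14 mm below the popped-up position.
- knob_grip (a point): Point to grip: the middle of the ball knob, 27 mm above the lid's top, 150 mm from the hinge (box x = -65 mm, y = 0). The knob is a black ball, 36 mm across, with a ribbed belt and a short white pointer on top, on a 10 mm steel stem; its centre is this point, its underside 9 mm above the lid. Nothing else on the lid is within 55 mm of its axis.
- knob (a joint): Turn of the knob in rad, 0 at the start, positive clockwise from above, stops at +-2.2; stays where left. It is a steep screw through the lid: 1 rad clockwise pushes the foot 2.5 mm farther out below the lid, so with the foot pressed on its support the knob keeps its height and the lid's knob end climbs 2.5 mm. At most about 1.5 rad is needed, either way.
- bubble (a joint): Bubble position along the vial in m: 0 centred, positive towards the knob, ends +-0.018. It runs to the higher end, about 10 mm per degree of tilt: with the knob pressed down, 1 rad clockwise moves it about 9.5 mm towards the knob. It settles in about 1 s. With the lid popped up it lies at the knob end.
- vial_mid (a point): Middle of the vial's top on the lid, 100 mm from the knob's axis towards the hinge. The vial is a dull green bar 70 mm long (box x), 18 mm wide, its top 9 mm above the lid, on a black mount 86 x 28 mm. The bubble is a white oval about 15 x 8 mm; two dark lines across the vial, 21 mm apart, mark the centred place.
- foot: Round steel foot, 10 mm, at the lower end of the knob's stem, hidden inside the box below the knob. It touches nothing but the support in the box. The stem swivels a little (about the box's y axis) in the lid, so the knob can stay upright while the lid tilts.
- stick: Bystander: lime-green slide-out stick, about 70 x 20 x 10 mm, lying loose. Origin: centre of its underside.
- bamboo_drive: Bystander: bamboo-cased drive, about 73 x 22 x 12 mm, loose. Origin: centre of its underside.
- rose_drive: Bystander: rose-gold metal drive with a thumb slider, 55 x 18 x 11 mm, loose. Origin: centre of its underside.
- finger_drive: Bystander: black fingerprint-reader drive, about 63 x 22 x 11 mm, loose. Origin: centre of its underside.
There are look-alikes about, which are no part of the job. Of the things shaped like the organiser, the grey one is meant.

How it is judged:
On the way, in this order (a step that is already met when the one before it is completed fails the run):
1. the knob is pressed down so that its foot stands on the support (contact force between foot and anything else above 1.5 N), for 0.2 s.
2. with the foot still pressed on the support the bubble is centred (contact force between foot and anything else above 1.5 N and value of joint bubble between -0.003 and 0.003 m), for 0.4 s.
At the end, for the whole second after the job is handed in: The bubble is within 3 mm of the vial's middle, the foot is pressed on its support with more than 1.5 N, the fingers hold the knob with more than 1.5 N, and the knob is at rest (all of step 2 and contact force between the fingers and knob above 1.5 N and velocity of joint knob between -0.1 and 0.1 rad/s); the arm keeps its last pose, push and grip.
It fails at once if a drive lying around the box is moved by more than 15 mm (distance of any of stick, bamboo_drive, rose_drive, finger_drive from where it was at the start of the episode above 0.015 m).
It also fails if it takes over 35 s, if anything falls off the work surface, if the arm or the gripper's body presses on something with over 40 N, if the wrist force passes 120 N, or if a joint passes its speed limit or range.

### The arm

A 7-joint arm with a two-finger parallel gripper is mounted at the origin on the work surface. World frame = base frame: x ahead of the robot, y to its left, z up, the work surface at z = 0. Lengths are in m, angles in rad, forces in N, time in s.
With the tool pointing down it reaches from about 0.35 to 0.9 m from the base axis. Payload 8.1 kg.
Tool frame: the origin (TCP) lies at the very end of the fingers, on their centre line; the grasp point (between the pads) lies 19 mm behind it; x points along the fingers, y is the direction in which the jaws open and shut, and the axes are right-handed (so a half turn about x gives the same grasp; the last joint's range is limited). The gripper opens to 92 mm and grips with 3 to 60 N. Pads are 19 mm wide; open, the fingers measure 130 mm over their backs; the gripper's body (75 mm by 190 mm) begins 47 mm behind the grasp point.
Start: joints at [1.188, 0.434, 0.025, 1.573, -0.012, 1.134, -0.075], TCP at [0.173, -0.601, 0.227] pointing down, gripper open.
Joint ranges: [-2.62, 2.62], [-0.44, 2.09], [-1.27, 1.32], [0.08, 2.57], [-1.32, 4.46], [0.12, 2], [-2.74, 2.74]. Speed limits (rad/s): [2.22, 2.22, 3.01, 3.01, 3.14, 3.14, 3.14].

### API

Orientations are given as [roll, pitch, yaw] about the fixed x, y, z axes, in that order (R = Rz(yaw) Ry(pitch) Rx(roll)).
In Python, from bench import bot gives the robot as it stands.
- The arm moves only by the tool arm_command, never from a script. Its argument "moves" is a list of rows, each an object of numbers: "jaw": the gripper command: -1 is fully open, 1 is shut, values between are in proportion; "dx", "dy", "dz": the shift along the tool's x, y, z in cm; "ax", "ay", "az": the turn, a rotation vector about the tool's x, y, z in rad. In form: [{"jaw": .., "dx": .., "dy": .., "dz": .., "ax": .., "ay": .., "az": ..}, ...]. A call has 1 to 20 rows; each row shifts and turns the pose as measured when the row begins, along the tool's axes as they then stand; what a row does not reach is not made up. A row lasts 1/8 s, in which the tool goes at most 62.5 mm and 10.7 degrees, less where a joint would pass 70% of its speed; a pose out of reach is approached as far as the arm can. A call with a gripper value outside its range is refused whole. The fingers move at their own pace and stop on an object; "squeeze" is the grip in N (left out, the last holds). Time passes only in rows, so rows that do not move let the fingers close. It gives the time, the measured TCP pose, the force and the opening at its end, in the units of the state.
- bot.read_state(): the state, without advancing time (a new reading comes with each control period).
- bot.camera(name): name is "scene" or "side" or "wrist"; returns (picture, depth): 420x560x3 uint8, blue, green, red; 420x560 float32, m along the optical axis (not along the pixel's ray), 0 where there is no reading.
- bot.camera_params(name): a dict with "K" (3x3 intrinsics, pixels), "xyz" and "attitude" of the camera in the world. Camera axes: x right, y down, z forward; pixel columns grow to the right and rows downward; lengths in m; the calibration is good to about 2 mm. A picture is of the moment at which its call begins: read the wrist's pose just before it. camera_params takes no time and is no camera call; for the wrist camera it gives the pose at the moment of the call.
- bot.close_job(): hands the job in, once; it reports no verdict.
The state is a dict: "t": time; "q": joint angles; "joint_velocities": joint speeds; "joint_torque": joint torques, N m; "ee_pos": TCP position; "orientation": TCP orientation; "wrist_force": force on the tool from outside, world axes, zero at the start; "moment": the same for the moment, N m; "gripper_width": finger opening in m.
Only numpy, scipy, OpenCV 4.12 (cv2) and the standard library are available. Lean on these libraries where they do the work, as an engineer would, in place of code of your own. Each camera call takes 0.05 s, during which the arm holds its last target. There are 200 camera calls.

## Working session

There is one attempt and no reset: what is moved stays moved. The work goes in short steps, Python scripts to look and compute and a tool call to move; the robot and the scene stay as the last step left them, time stands still between calls to the robot, and variables do not carry over. Pictures are saved under pics/ and viewed, about 8 in all and at most 12, crops included, and the job is handed in when it is done.

Besides the shell and the picture viewer there is one more tool, called after "Call:" by a JSON object that holds its "api" and its "payload", one argument or row to a line. arm_command: Moves the arm, as the interface text tells. Its arguments: {"type":"object","properties":{"moves":{"type":"array"},"squeeze":{"type":"number"}},"required":["moves"]}

```bash
mkdir -p pics; cat > h.py <<'E'
import numpy as np, cv2
from scipy.spatial.transform import Rotation as R
from bench import bot
def shot(n,f):
    p=bot.camera_params(n); im,d=bot.camera(n); cv2.imwrite('pics/%s.png'%f,im); np.savez('pics/%s.npz'%f,d=d,K=p['K'],xyz=p['xyz'],att=p['attitude']); return im,d,p
def world(f,u,v):
    z=np.load('pics/%s.npz'%f); u=int(round(u));v=int(round(v))
    w=z['d'][max(0,v-1):v+2,max(0,u-1):u+2]; w=w[w>0]; dd=np.median(w)
    a=z['att']; M=R.from_euler('xyz',a).as_matrix() if a.size==3 else (a if a.size==9 else None)
    return M@(dd*(np.linalg.inv(z['K'])@[u,v,1]))+z['xyz']
E
python3 - <<'E'
from h import *
s=bot.read_state(); print(s)
ims=[]
for n in ('scene','side','wrist'):
    im,d,p=shot(n,n+'0'); print(n,p); ims.append(im)
E
```

```text
{'t': 0.0, 'q': array([ 1.18841761,  0.43521428,  0.02493643,  1.57408377, -0.01159728,
        1.13398337, -0.07507806]), 'joint_velocities': array([-0.00131059, -0.00147112,  0.00064848, -0.00048257, -0.00122838,
        0.00011432,  0.0002513 ]), 'joint_torque': array([-3.36388496e-05, -6.67857170e+01,  9.85292494e-01, -3.14460218e+01,
       -6.04825420e-02,  4.31203446e-02,  1.81557480e-04]), 'ee_pos': array([ 0.17241638, -0.60022637,  0.2259551 ]), 'orientation': array([-1.48813794,  1.56925229,  1.93322   ]), 'wrist_force': array([ 0.00609582, -0.07942881,  0.16858073]), 'moment': array([0.00547306, 0.01746909, 0.05692088]), 'gripper_width': 0.09194690355798096}
scene {'K': array([[545.82646069,   0.        , 277.45618483],
       [  0.        , 545.82646069, 208.96523058],
       [  0.        ,   0.        ,   1.        ]]), 'xyz': array([ 1.46532885, -0.19951748,  1.49031189]), 'attitude': array([-2.53603379,  0.01418152,  1.4501213 ])}
side {'K': array([[433.8941515 ,   0.        , 274.44361828],
       [  0.        , 433.8941515 , 209.4787538 ],
       [  0.        ,   0.        ,   1.        ]]), 'xyz': array([0.02713158, 0.63201832, 0.70803487]), 'attitude': array([-2.19011551,  0.00646989, -2.56823415])}
wrist {'K': array([[340.28654813,   0.        , 280.69147141],
       [  0.        , 340.28654813, 208.40685078],
       [  0.        ,   0.        ,   1.        ]]), 'xyz': array([ 0.24532948, -0.57836191,  0.3837682 ]), 'attitude': array([ 2.85476195e+00,  3.94810468e-04, -1.29165386e+00])}
```

View pics/scene0.png

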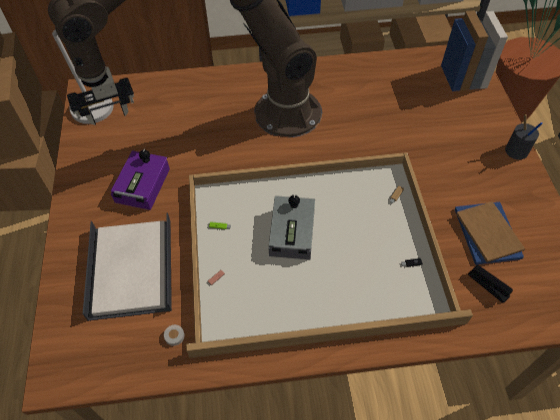

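View pics/side0.png

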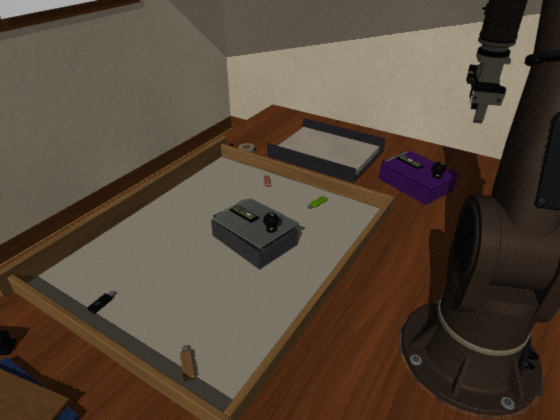

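The scene view shows the grey organiser in the tray, with its knob at about (294,201) and the vial at (291,231). In the side view the knob is at (271,220) and the vial at (244,212). The drives are well clear of the box, and the purple box is the look-alike. Next I'll measure the knob, vial and lid.

```bash
python3 - <<'E'
from h import *
from scipy.optimize import least_squares
for f,(u,v),vm in (('scene0',(294,201),(291,231)),('side0',(271,220),(244,212))):
    im=cv2.imread('pics/%s.png'%f); pts=[]
    for y in range(v-14,v+15):
        for x in range(u-14,u+15):
            if im[y,x].max()<50:
                try: pts.append(world(f,x,y))
                except Exception: pass
    P=np.array(pts); zt=np.percentile(P[:,2],97); P=P[(P[:,2]>zt-.022)]
    c0=P.mean(0)
    r=least_squares(lambda c:np.linalg.norm(P-c,axis=1)-.018,c0-[0,0,.01],loss='soft_l1',f_scale=.002)
    print(f,len(P),zt,'ball',r.x.round(4),'res',np.abs(r.fun).mean().round(4),'vial',world(f,*vm).round(4))
for n,u,v in (('lidfar',300,250),('lidL',276,225),('lidR',309,225),('stick',218,226),('rose',216,278),('tray',250,300),('rim near',300,168)):
    print(n,world('scene0',u,v).round(3))
a=cv2.resize(cv2.imread('pics/scene0.png')[185:265,255:330],None,fx=7,fy=7,interpolation=2)
b=cv2.resize(cv2.imread('pics/side0.png')[190:270,200:310],None,fx=7,fy=7,interpolation=2)
cv2.imwrite('pics/crop.png',cv2.resize(np.hstack([a,b]),(800,345)))
E
```

```text
scene0 81 0.11624221913137839 ball [ 0.4784 -0.048   0.0984] res 0.0008 vial [ 0.5753 -0.0699  0.0721]
side0 166 0.11412661614154261 ball [ 0.4806 -0.0459  0.0974] res 0.0005 vial [ 0.5715 -0.0632  0.0739]
lidfar [ 0.636 -0.05   0.055]
lidL [ 0.545 -0.113  0.069]
lidR [ 0.558 -0.011  0.068]
stick [ 0.486 -0.296  0.009]
rose [ 0.676 -0.313  0.013]
tray [ 0.757 -0.217  0.004]
rim near [ 0.304 -0.002  0.036]
```

View pics/crop.png

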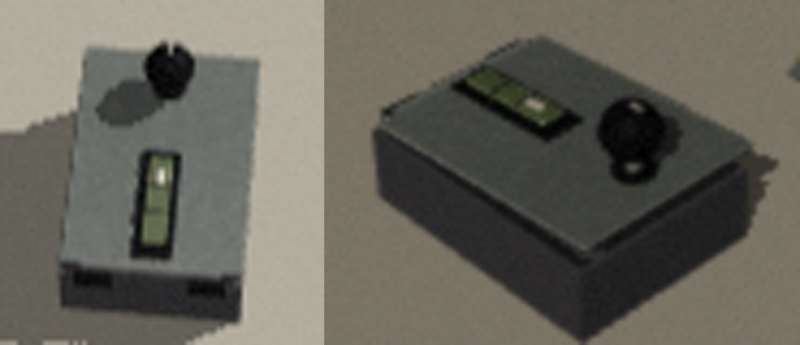

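```bash
python3 - <<'E'
from h import *
s=bot.read_state(); M=R.from_euler('xyz',s['orientation']).as_matrix(); print('tool axes cols\n',M.round(3))
p=bot.camera_params('wrist'); C=R.from_euler('xyz',p['attitude']).as_matrix()
o=M.T@(p['xyz']-s['ee_pos']); Ct=M.T@C; print('cam off tool',o.round(3),'\n',Ct.round(2))
ball=np.array([.4796,-.047,.098]); tcp=ball-[0,0,.017]
d=np.array([.98,-.2,0]); d/=np.linalg.norm(d)
print('box yaw',np.arctan2(d[1],d[0]))
for jy in np.arange(-180,180,15):  # jaw y-axis azimuth deg
    y=np.array([np.cos(np.radians(jy)),np.sin(np.radians(jy)),0]);x=np.array([0,0,-1.]);T=np.c_[x,y,np.cross(x,y)]
    W=T@Ct; c=tcp+T@o; out=[]
    for k in (.079,.1,.121):
        q=np.array([*(ball+d*k)[:2],.071]); e=W.T@(q-c); uv=p['K']@e/e[2]; out+= [uv[:2].round(0),e[2].round(2)]
    print(jy,*out)
E
```

```text
tool axes cols
 [[-0.     0.276 -0.961]
 [ 0.001 -0.961 -0.276]
 [-1.    -0.001  0.   ]]
cam off tool [-0.158 -0.001 -0.076] 
 [[-0.   -0.28  0.96]
 [ 1.   -0.    0.  ]
 [ 0.    0.96  0.28]]
box yaw -0.20131710837464079
-180 [135. 228.] 0.18 [ 94. 221.] 0.18 [ 53. 213.] 0.18
-165 [143. 192.] 0.17 [103. 174.] 0.17 [ 62. 155.] 0.17
-150 [163. 158.] 0.17 [127. 129.] 0.16 [90. 99.] 0.16
-135 [192. 130.] 0.16 [165.  92.] 0.16 [135.  51.] 0.15
-120 [230. 111.] 0.16 [214.  65.] 0.16 [196.  17.] 0.15
-105 [273. 102.] 0.16 [270.  54.] 0.15 [266.   1.] 0.15
-90 [316. 105.] 0.16 [327.  58.] 0.15 [338.   7.] 0.15
-75 [357. 120.] 0.16 [380.  78.] 0.16 [404.  33.] 0.15
-60 [390. 144.] 0.17 [423. 111.] 0.16 [457.  75.] 0.16
-45 [415. 176.] 0.17 [453. 153.] 0.17 [493. 128.] 0.16
-30 [428. 211.] 0.18 [469. 199.] 0.17 [510. 186.] 0.17
-15 [431. 248.] 0.18 [471. 245.] 0.18 [510. 243.] 0.18
0 [424. 282.] 0.19 [460. 289.] 0.19 [496. 296.] 0.19
15 [408. 313.] 0.19 [439. 328.] 0.2 [469. 341.] 0.2
30 [385. 339.] 0.2 [409. 359.] 0.2 [433. 378.] 0.21
45 [356. 359.] 0.2 [374. 383.] 0.21 [390. 406.] 0.21
60 [324. 371.] 0.2 [334. 398.] 0.21 [343. 423.] 0.21
75 [290. 377.] 0.2 [292. 404.] 0.21 [294. 431.] 0.22
90 [256. 375.] 0.2 [250. 402.] 0.21 [244. 428.] 0.22
105 [223. 365.] 0.2 [209. 391.] 0.21 [196. 415.] 0.21
120 [193. 349.] 0.2 [172. 371.] 0.2 [151. 392.] 0.21
135 [167. 326.] 0.19 [139. 343.] 0.2 [112. 360.] 0.2
150 [148. 298.] 0.19 [114. 308.] 0.19 [ 80. 318.] 0.19
165 [137. 264.] 0.18 [ 98. 267.] 0.18 [ 60. 269.] 0.18
```

View pics/wrist0.png

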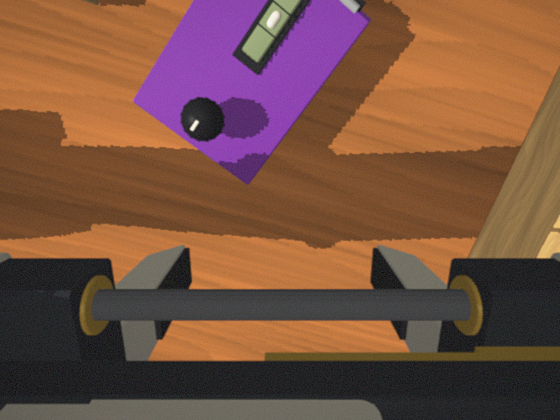

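The wrist view shows the purple look-alike's knob at (202,120), and the gripper hides rows below about 250. With the tool yaw kept as it is, the vial should appear near (380,78) after gripping, with room to turn both ways. I'll move across at the current height with the jaws at about 64 mm.

Call:
{"api": "arm_command", "payload": {
  "moves": [
    {"jaw":-0.4,"dy":-3.7,"dz":-3.7},
    {"jaw":-0.4,"dy":-3.7,"dz":-3.7},
    {"jaw":-0.4,"dy":-3.7,"dz":-3.7},
    {"jaw":-0.4,"dy":-3.7,"dz":-3.7},
    {"jaw":-0.4,"dy":-3.7,"dz":-3.7},
    {"jaw":-0.4,"dy":-3.7,"dz":-3.7},
    {"jaw":-0.4,"dy":-3.7,"dz":-3.7},
    {"jaw":-0.4,"dy":-3.7,"dz":-3.7},
    {"jaw":-0.4,"dy":-3.7,"dz":-3.7},
    {"jaw":-0.4,"dy":-3.7,"dz":-3.7},
    {"jaw":-0.4,"dy":-3.7,"dz":-3.7},
    {"jaw":-0.4,"dy":-3.7,"dz":-3.7}
  ],
  "squeeze": 25
}}

```text
$.moves[0]: bad value
```

```bash
cat >> h.py <<'E'
def to(target):
    s=bot.read_state(); M=R.from_euler('xyz',s['orientation']).as_matrix()
    print('t',s['t'],'pos',s['ee_pos'].round(4),'q',s['q'].round(2),'F',s['wrist_force'].round(1),'w',s['gripper_width'].round(4))
    print('x axis',M[:,0].round(3),'jaw az',np.degrees(np.arctan2(M[1,1],M[0,1])).round(1),'move cm',(100*M.T@(np.array(target)-s['ee_pos'])).round(2))
E
python3 -c "
from h import *
to([.4796,-.047,.081])"
```

```text
Traceback (most recent call last):
  File "h.py", line 13, in to
    print('t',s['t'],'pos',s['ee_pos'].round(4),'q',s['q'].round(2),'F',s['wrist_force'].round(1),'w',s['gripper_width'].round(4))
                                                                                                      ^^^^^^^^^^^^^^^^^^^^^^^^
AttributeError: 'float' object has no attribute 'round'
```

```bash
sed -i "s/s\['gripper_width'\].round(4)/s['gripper_width']/" h.py
```

Call:
{"api": "arm_command", "payload": {
  "moves": [
    {"jaw":-0.4,"dx":0,"dy":-3.7,"dz":-3.7,"ax":0,"ay":0,"az":0},
    {"jaw":-0.4,"dx":0,"dy":-3.7,"dz":-3.7,"ax":0,"ay":0,"az":0},
    {"jaw":-0.4,"dx":0,"dy":-3.7,"dz":-3.7,"ax":0,"ay":0,"az":0},
    {"jaw":-0.4,"dx":0,"dy":-3.7,"dz":-3.7,"ax":0,"ay":0,"az":0},
    {"jaw":-0.4,"dx":0,"dy":-3.7,"dz":-3.7,"ax":0,"ay":0,"az":0},
    {"jaw":-0.4,"dx":0,"dy":-3.7,"dz":-3.7,"ax":0,"ay":0,"az":0},
    {"jaw":-0.4,"dx":0,"dy":-3.7,"dz":-3.7,"ax":0,"ay":0,"az":0},
    {"jaw":-0.4,"dx":0,"dy":-3.7,"dz":-3.7,"ax":0,"ay":0,"az":0},
    {"jaw":-0.4,"dx":0,"dy":-3.7,"dz":-3.7,"ax":0,"ay":0,"az":0},
    {"jaw":-0.4,"dx":0,"dy":-3.7,"dz":-3.7,"ax":0,"ay":0,"az":0},
    {"jaw":-0.4,"dx":0,"dy":-3.7,"dz":-3.7,"ax":0,"ay":0,"az":0},
    {"jaw":-0.4,"dx":0,"dy":-3.7,"dz":-3.7,"ax":0,"ay":0,"az":0}
  ],
  "squeeze": 25
}}

```text
t: 1.65
ee_pos: [0.4833, -0.038, 0.2244]
orientation: [-0.147, 1.569, -3.018]
wrist_force: [1.1, 0.1, -0.5]
gripper_width: 0.0641
```

```bash
python3 - <<'E'
from h import *
im,d,p=shot('wrist','w1'); to([.4796,-.047,.081])
E
```

```text
t 1.7 pos [ 0.4864 -0.0302  0.2248] q [ 0.26  0.24 -0.37  1.88  0.1   1.04 -1.44] F [3.2 6.8 0.9] w 0.06440082430829563
x axis [ 0.001  0.004 -1.   ] jaw az -74.1 move cm [14.37  1.48  1.15]
```

View pics/w1.png

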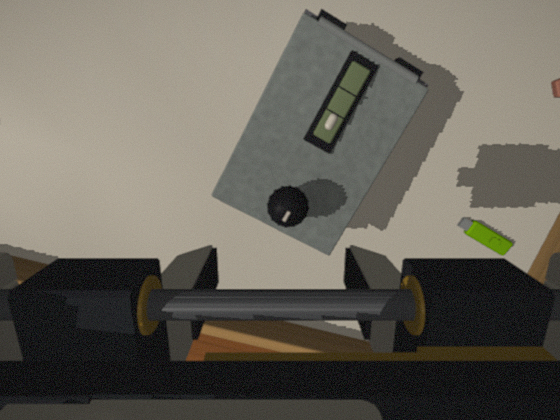

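The wrist view shows the ball at about (287,206) and the bubble at the knob end of the vial, at (331,121). I'll refine the ball centre from this picture.

```bash
python3 - <<'E'
from h import *
from scipy.optimize import least_squares
z=np.load('pics/w1.npz'); p=world('w1',284,204); r=p-z['xyz']; print('w ball',(p+.018*r/np.linalg.norm(r)).round(4))
a,b=world('w1',317,138),world('w1',362,66); print('vial ends',a,b, 'mid px',world('w1',341,101))
to([.4796,-.047,.081])
E
```

```text
w ball [ 0.4796 -0.041   0.0961]
vial ends [ 0.54007871 -0.05517765  0.07071549] [ 0.6080294  -0.07457377  0.06868381] mid px [ 0.57589546 -0.06569959  0.07235024]
t 1.7 pos [ 0.4864 -0.0302  0.2248] q [ 0.26  0.24 -0.37  1.88  0.1   1.04 -1.44] F [3.2 6.8 0.9] w 0.06440082430829563
x axis [ 0.001  0.004 -1.   ] jaw az -74.1 move cm [14.37  1.48  1.15]
```

Call:
{"api": "arm_command", "payload": {
  "moves": [
    {"jaw":-0.4,"dx":2,"dy":0.7,"dz":0.6,"ax":-0.1,"ay":0,"az":0},
    {"jaw":-0.4,"dx":2,"dy":0.6,"dz":0.5,"ax":-0.1,"ay":0,"az":0},
    {"jaw":-0.4,"dx":2,"dy":0,"dz":0,"ax":0,"ay":0,"az":0},
    {"jaw":-0.4,"dx":0,"dy":0,"dz":0,"ax":0,"ay":0,"az":0},
    {"jaw":-0.4,"dx":0,"dy":0,"dz":0,"ax":0,"ay":0,"az":0}
  ]
}}

```text
t: 2.33
ee_pos: [0.4807, -0.0437, 0.1634]
orientation: [-2.327, 1.565, 1.306]
wrist_force: [-0.6, -0.4, -0.3]
gripper_width: 0.0641
```

```bash
python3 - <<'E'
from h import *
im,d,p=shot('wrist','w2')
# darkest round blob near the expected ball place
C=R.from_euler('xyz',p['attitude']).as_matrix(); e=C.T@(np.array([.4796,-.046,.098])-p['xyz']); uv=p['K']@e/e[2]; print('expected px',uv)
m=(im.max(2)<60).astype('uint8'); u,v=int(uv[0]),int(uv[1]); n,l,st,ce=cv2.connectedComponentsWithStats(m[:250]); 
for i in range(1,n):
    if st[i,4]>300: print(st[i],ce[i].round(1))
to([.4796,-.046,.081])
E
```

```text
expected px [284.73215639 226.11869795   1.        ]
[ 318   55  110  117 2248] [371.8 113.3]
[ 257  200   53   50 2000] [282.9 224.5]
t 2.375 pos [ 0.4806 -0.0437  0.1634] q [ 0.3   0.31 -0.39  1.97  0.14  0.89 -1.24] F [-0.6  0.4  0.4] w 0.06405775654254704
x axis [ 0.001  0.005 -1.   ] jaw az -61.9 move cm [8.24 0.19 0.23]
```

The ball appears within 2 px of where I predicted. I'll go down and grip.

Call:
{"api": "arm_command", "payload": {
  "moves": [
    {"jaw":-0.4,"dx":2.5,"dy":0.1,"dz":0.1,"ax":0,"ay":0,"az":0},
    {"jaw":-0.4,"dx":2.5,"dy":0.1,"dz":0.1,"ax":0,"ay":0,"az":0},
    {"jaw":-0.4,"dx":2.0,"dy":0,"dz":0,"ax":0,"ay":0,"az":0},
    {"jaw":-0.4,"dx":1.0,"dy":0,"dz":0,"ax":0,"ay":0,"az":0},
    {"jaw":-0.4,"dx":0.2,"dy":0,"dz":0,"ax":0,"ay":0,"az":0}
  ]
}}

```text
t: 3.0
ee_pos: [0.484, -0.0464, 0.0838]
orientation: [3.035, 1.56, 0.383]
wrist_force: [-1.0, -0.1, -0.2]
gripper_width: 0.0642
```

```bash
python3 -c "
from h import *
to([.4796,-.046,.081])"
```

```text
t 3.0 pos [ 0.484  -0.0464  0.0838] q [ 0.26  0.42 -0.35  2.05  0.22  0.7  -1.31] F [-1.  -0.1 -0.2] w 0.06424812543224223
x axis [ 0.01   0.004 -1.   ] jaw az -62.0 move cm [ 0.28 -0.24  0.38]
```

Call:
{"api": "arm_command", "payload": {
  "moves": [
    {"jaw":-0.4,"dx":0.3,"dy":-0.2,"dz":0.4,"ax":0,"ay":0,"az":0},
    {"jaw":0,"dx":0,"dy":0,"dz":0,"ax":0,"ay":0,"az":0},
    {"jaw":0.3,"dx":0,"dy":0,"dz":0,"ax":0,"ay":0,"az":0},
    {"jaw":0.6,"dx":0,"dy":0,"dz":0,"ax":0,"ay":0,"az":0},
    {"jaw":1,"dx":0,"dy":0,"dz":0,"ax":0,"ay":0,"az":0},
    {"jaw":1,"dx":0,"dy":0,"dz":0,"ax":0,"ay":0,"az":0}
  ],
  "squeeze": 25
}}

```text
t: 3.75
ee_pos: [0.4809, -0.0456, 0.0829]
orientation: [2.962, 1.556, 0.311]
wrist_force: [-0.5, -0.1, 1.8]
gripper_width: 0.0349
```

```bash
python3 -c "
from h import *
to([.4796,-.046,.081])"
```

```text
t 3.75 pos [ 0.4809 -0.0456  0.0829] q [ 0.27  0.41 -0.36  2.06  0.22  0.68 -1.31] F [-0.5 -0.1  1.8] w 0.03494515941316214
x axis [ 0.014  0.005 -1.   ] jaw az -61.9 move cm [ 0.18 -0.03  0.13]
```

Gripped: the width is 34.9 mm on the 36 mm ball. Now I'll press down in small steps.

Call:
{"api": "arm_command", "payload": {
  "moves": [
    {"jaw":1,"dx":0.25,"dy":0,"dz":0,"ax":0,"ay":0,"az":0},
    {"jaw":1,"dx":0.25,"dy":0,"dz":0,"ax":0,"ay":0,"az":0},
    {"jaw":1,"dx":0.25,"dy":0,"dz":0,"ax":0,"ay":0,"az":0}
  ],
  "squeeze": 40
}}

```text
t: 4.12
ee_pos: [0.4806, -0.0456, 0.0748]
orientation: [2.971, 1.557, 0.319]
wrist_force: [-1.0, 1.1, 1.8]
gripper_width: 0.0342
```

Call:
{"api": "arm_command", "payload": {
  "moves": [
    {"jaw":1,"dx":0.2,"dy":0,"dz":0,"ax":0,"ay":0,"az":0},
    {"jaw":1,"dx":0.2,"dy":0,"dz":0,"ax":0,"ay":0,"az":0}
  ]
}}

```text
t: 4.38
ee_pos: [0.4805, -0.0456, 0.0704]
orientation: [2.978, 1.557, 0.326]
wrist_force: [-0.8, 1.5, 2.3]
gripper_width: 0.0345
```

Call:
{"api": "arm_command", "payload": {
  "moves": [
    {"jaw":1,"dx":0.2,"dy":0,"dz":0,"ax":0,"ay":0,"az":0},
    {"jaw":1,"dx":0.2,"dy":0,"dz":0,"ax":0,"ay":0,"az":0}
  ]
}}

```text
t: 4.62
ee_pos: [0.4815, -0.0454, 0.0685]
orientation: [2.886, 1.555, 0.235]
wrist_force: [-12.5, 1.6, 41.0]
gripper_width: 0.0343
```

```bash
python3 -c "
from h import *
im,d,p=shot('wrist','w3');to([.4796,-.046,.07])"
```

```text
t 4.675 pos [ 0.4814 -0.0454  0.0686] q [ 0.25  0.44 -0.35  2.08  0.23  0.65 -1.33] F [-9.9  1.2 33.2] w 0.034440086770145345
x axis [ 0.015  0.003 -1.   ] jaw az -61.9 move cm [-0.14 -0.03  0.18]
```

View pics/w3.png

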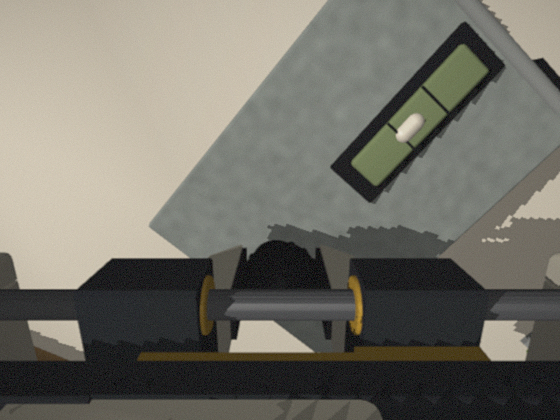

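The foot is on its support, but at about 33–41 N, which is too heavy. The bubble, at (410,127) and still settling, lies on the knob side of the two lines, which are at about (394,133) and (434,100). I'll ease the push and let it settle.

Call:
{"api": "arm_command", "payload": {
  "moves": [
    {"jaw":1,"dx":0.06,"dy":0,"dz":0,"ax":0,"ay":0,"az":0},
    {"jaw":1,"dx":0.06,"dy":0,"dz":0,"ax":0,"ay":0,"az":0},
    {"jaw":1,"dx":0.06,"dy":0,"dz":0,"ax":0,"ay":0,"az":0},
    {"jaw":1,"dx":0.06,"dy":0,"dz":0,"ax":0,"ay":0,"az":0},
    {"jaw":1,"dx":0.06,"dy":0,"dz":0,"ax":0,"ay":0,"az":0},
    {"jaw":1,"dx":0.06,"dy":0,"dz":0,"ax":0,"ay":0,"az":0},
    {"jaw":1,"dx":0.06,"dy":0,"dz":0,"ax":0,"ay":0,"az":0},
    {"jaw":1,"dx":0.06,"dy":0,"dz":0,"ax":0,"ay":0,"az":0}
  ]
}}

```text
t: 5.68
ee_pos: [0.481, -0.0455, 0.0694]
orientation: [2.652, 1.554, 0.001]
wrist_force: [-3.6, 1.4, 14.1]
gripper_width: 0.0342
```

```bash
cat >> h.py <<'E'
def bubble(f):
    """vial: green+white region; long axis by minAreaRect; bubble offset from its middle in mm, + towards the knob"""
    im,d,p=shot('wrist',f); im=im[:250]; hsv=cv2.cvtColor(im,cv2.COLOR_BGR2HSV)
    g=cv2.inRange(hsv,(28,60,50),(50,255,255)); g=cv2.morphologyEx(g,cv2.MORPH_OPEN,np.ones((3,3)))
    g=cv2.morphologyEx(g,cv2.MORPH_CLOSE,np.ones((17,17)))
    n,l,st,ce=cv2.connectedComponentsWithStats(g); i=1+np.argmax(st[1:,4]); m=(l==i).astype('uint8')
    rect=cv2.minAreaRect(cv2.findNonZero(m)); b=cv2.boxPoints(rect)
    w=((hsv[...,1]<60)&(hsv[...,2]>140)&(m>0)).astype('uint8')
    n,l,st,ce=cv2.connectedComponentsWithStats(w); j=1+np.argmax(st[1:,4]); c=ce[j]
    # homography from rectangle corners: 70 x 18 mm
    e0=b[1]-b[0]; e1=b[2]-b[1]
    if np.linalg.norm(e0)<np.linalg.norm(e1): e0,e1=e1,e0
    mid=b.mean(0); ax=e0/np.linalg.norm(e0); L=np.linalg.norm(e0)
    ball=np.array([280,265.]); ax=ax*np.sign((ball-mid)@ax)
    print('rect',np.round(rect[0],1),np.round(rect[1],1),'bubble',c.round(1),'area',st[j,4],'offset mm',round(float((c-mid)@ax/L*70),2))
    x0,y0=np.maximum(b.min(0).astype(int)-15,0); x1,y1=b.max(0).astype(int)+15
    v=cv2.resize(im[y0:y1,x0:x1],None,fx=4,fy=4,interpolation=2); cv2.imwrite('pics/%s_c.png'%f,v[:600,:800])
    print('crop origin',x0,y0)
E
python3 -c "
from h import *
bubble('w4');to([.4796,-.046,.07])"
```

```text
rect [419.  113.9] [ 39.9 165.1] bubble [432.8  99.8] area 476 offset mm -8.38
crop origin 332 25
t 5.725 pos [ 0.481  -0.0455  0.0694] q [ 0.25  0.43 -0.34  2.08  0.24  0.65 -1.33] F [-5.6  1.3 13.6] w 0.034316085628510615
x axis [ 0.017 -0.    -1.   ] jaw az -61.9 move cm [-0.06 -0.02  0.14]
```

View pics/w4_c.png

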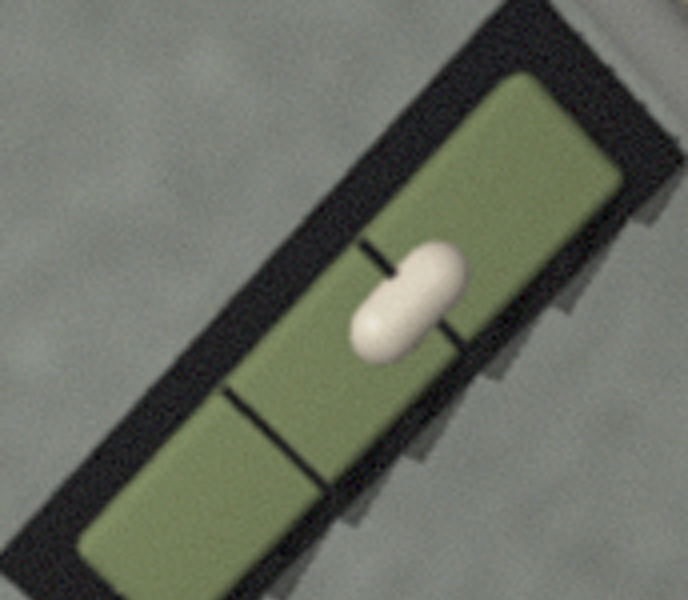

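The bubble sits on the hinge-side line: bubble at crop (409,302), lines at (411,296) and (276,438). That is about −9.6 mm, so roughly 1 rad clockwise is needed, which is +ax. The push is about 14 N.

Call:
{"api": "arm_command", "payload": {
  "moves": [
    {"jaw":1,"dx":0.06,"dy":0,"dz":0,"ax":0.1,"ay":0,"az":0},
    {"jaw":1,"dx":0.06,"dy":0,"dz":0,"ax":0.1,"ay":0,"az":0},
    {"jaw":1,"dx":0.06,"dy":0,"dz":0,"ax":0.1,"ay":0,"az":0},
    {"jaw":1,"dx":0.06,"dy":0,"dz":0,"ax":0.1,"ay":0,"az":0}
  ]
}}

```text
t: 6.22
ee_pos: [0.4811, -0.0463, 0.0694]
orientation: [2.951, 1.553, -0.112]
wrist_force: [-4.5, 1.0, 11.9]
gripper_width: 0.034
```

```bash
python3 -c "
from h import *
bubble('w5');to([.481,-.0455,.0694])"
```

```text
rect [342.6  71. ] [ 44.3 164.1] bubble [353.6  38. ] area 148 offset mm -14.84
crop origin 280 0
t 6.275 pos [ 0.4811 -0.0463  0.0694] q [ 0.16  0.42 -0.23  2.09  0.16  0.63 -1.68] F [-4.3  2.1 11.8] w 0.03434001743289823
x axis [ 0.018 -0.002 -1.   ] jaw az -85.8 move cm [-0.   -0.08  0.  ]
```

Call:
{"api": "arm_command", "payload": {
  "moves": [
    {"jaw":1,"dx":0.06,"dy":0.02,"dz":0,"ax":0.1,"ay":0,"az":0},
    {"jaw":1,"dx":0.06,"dy":0.02,"dz":0,"ax":0.1,"ay":0,"az":0},
    {"jaw":1,"dx":0.06,"dy":0,"dz":0,"ax":0.1,"ay":0,"az":0},
    {"jaw":1,"dx":0.06,"dy":0,"dz":0,"ax":0.1,"ay":0,"az":0},
    {"jaw":1,"dx":0.06,"dy":0,"dz":0,"ax":0.1,"ay":0,"az":0},
    {"jaw":1,"dx":0.06,"dy":0,"dz":0,"ax":0,"ay":0,"az":0},
    {"jaw":1,"dx":0.06,"dy":0,"dz":0,"ax":0,"ay":0,"az":0},
    {"jaw":1,"dx":0.06,"dy":0,"dz":0,"ax":0,"ay":0,"az":0},
    {"jaw":1,"dx":0.06,"dy":0,"dz":0,"ax":0,"ay":0,"az":0},
    {"jaw":1,"dx":0.06,"dy":0,"dz":0,"ax":0,"ay":0,"az":0},
    {"jaw":1,"dx":0.06,"dy":0,"dz":0,"ax":0,"ay":0,"az":0},
    {"jaw":1,"dx":0.06,"dy":0,"dz":0,"ax":0,"ay":0,"az":0}
  ]
}}

```text
t: 7.78
ee_pos: [0.4804, -0.0465, 0.069]
orientation: [-3.038, 1.551, -0.333]
wrist_force: [-3.9, 2.6, 12.9]
gripper_width: 0.034
```

```bash
python3 -c "
from h import *
bubble('w6');to([.481,-.0455,.0694])
im=cv2.imread('pics/w6.png'); cv2.imwrite('pics/w6_d.png',cv2.resize(im[:150,100:300],None,fx=4,fy=4,interpolation=2))"
```

```text
rect [232.3  70.7] [153.3  43.9] bubble [225.   48.9] area 103 offset mm -10.41
crop origin 180 0
t 7.825 pos [ 0.4804 -0.0465  0.069 ] q [ 0.05  0.41 -0.09  2.1   0.08  0.62 -2.1 ] F [-3.8  2.4 13. ] w 0.034199038990441154
x axis [ 0.018 -0.006 -1.   ] jaw az -115.0 move cm [-0.04 -0.12 -0.02]
```

View pics/w6_d.png

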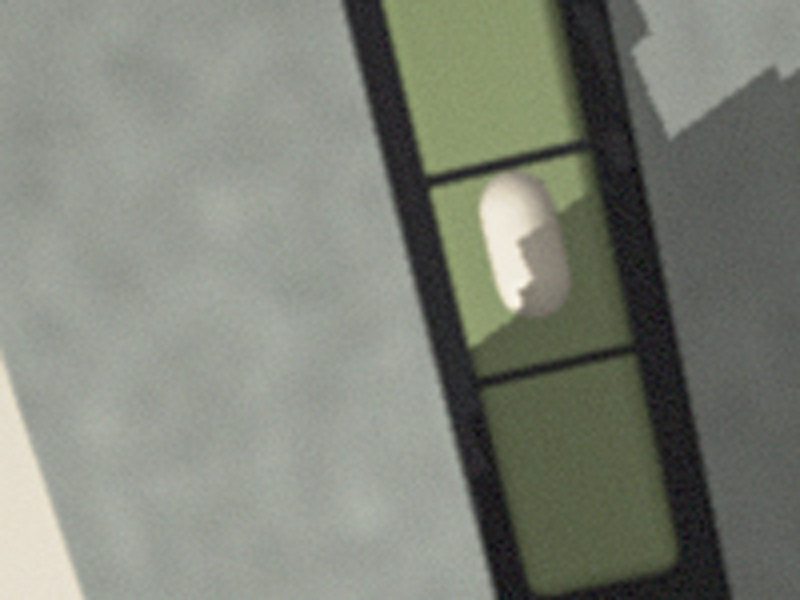

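The lines are at crop (507,163) and (560,367), giving a midpoint of (533,265). The bubble centre is at (524,244), about 2 mm to the hinge side. I'll turn about 0.18 rad more clockwise and settle.

Call:
{"api": "arm_command", "payload": {
  "moves": [
    {"jaw":1,"dx":0.06,"dy":0,"dz":0,"ax":0.09,"ay":0,"az":0},
    {"jaw":1,"dx":0.06,"dy":0,"dz":0,"ax":0.09,"ay":0,"az":0},
    {"jaw":1,"dx":0.06,"dy":0,"dz":0,"ax":0,"ay":0,"az":0},
    {"jaw":1,"dx":0.06,"dy":0,"dz":0,"ax":0,"ay":0,"az":0},
    {"jaw":1,"dx":0.06,"dy":0,"dz":0,"ax":0,"ay":0,"az":0},
    {"jaw":1,"dx":0.06,"dy":0,"dz":0,"ax":0,"ay":0,"az":0},
    {"jaw":1,"dx":0.06,"dy":0,"dz":0,"ax":0,"ay":0,"az":0},
    {"jaw":1,"dx":0.06,"dy":0,"dz":0,"ax":0,"ay":0,"az":0},
    {"jaw":1,"dx":0.06,"dy":0,"dz":0,"ax":0,"ay":0,"az":0},
    {"jaw":1,"dx":0.06,"dy":0,"dz":0,"ax":0,"ay":0,"az":0},
    {"jaw":1,"dx":0.06,"dy":0,"dz":0,"ax":0,"ay":0,"az":0},
    {"jaw":1,"dx":0.06,"dy":0,"dz":0,"ax":0,"ay":0,"az":0}
  ]
}}

```text
t: 9.32
ee_pos: [0.4788, -0.046, 0.0693]
orientation: [-3.013, 1.551, -0.487]
wrist_force: [-3.9, 2.4, 12.4]
gripper_width: 0.0345
```

```bash
python3 -c "
from h import *
shot('wrist','w7');to([.481,-.0455,.0694])
im=cv2.imread('pics/w7.png'); cv2.imwrite('pics/w7_d.png',cv2.resize(im[:150,100:300],None,fx=4,fy=4,interpolation=2))"
```

```text
t 9.375 pos [ 0.4787 -0.046   0.0693] q [ 0.01  0.4  -0.04  2.1   0.05  0.62 -2.25] F [-4.1  1.8 13.6] w 0.034381256677452336
x axis [ 0.017 -0.009 -1.   ] jaw az -125.2 move cm [-0.01 -0.17 -0.16]
```

View pics/w7_d.png

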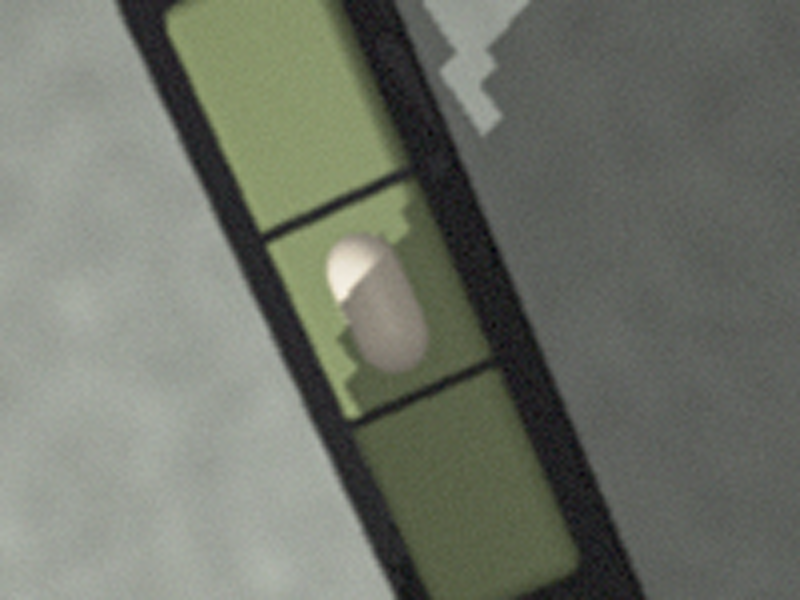

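The bubble centre is at (378,303) and the lines' midpoint at (383,298), so it is within about 0.5 mm of centre. The push is a steady 13 N or so and the grip is holding. I'm handing it in.

```bash
python3 -c "
from h import *
bot.close_job(); to([.481,-.0455,.0694])"
```

```text
the job is handed in; nothing more can be done
the job is handed in; nothing more can be done
```

I gripped the knob, pressed it down until the foot stopped solid, and turned it about 1.1 rad clockwise while keeping it pressed. I then handed the job in with the arm still gripping and pressing.

**Last checks, at t = 9.4 s of 35 s:**
- **Bubble:** within about 0.5 mm of the middle of the two lines, read from the wrist camera after more than 1 s of holding still.
- **Push:** a steady 13 N or so downwards.
- **Grip:** 40 N commanded, with the fingers 34.4 mm apart on the ball.
- **Drives:** the arm went nowhere near them, but I did not measure their positions again at the end.

**What disagreed or went wrong:**
- The first contact with the support peaked at about 41–43 N at the wrist before I eased it to about 14 N. That force went through the fingers on the knob, not the gripper's body.
- My automatic bubble measurement failed once the vial was partly out of the picture or in shadow, so I read the final bubble positions from enlarged crops.
- The tool pose drifted about 2 mm sideways during the last turn and hold.

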